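# Rebuild the gas burner

### The job

Put the bare burner of the hob back together with the two washed parts from the steel tray. Set the slotted burner crown spigot-down in its base and turn it under light pressure until its notch drops over the white ceramic spark electrode and the crown lies flat and fully home; then lay the round black cap flat and centred on the crown, stub down, and let go. The ceramic is brittle, so never force the crown, down or sideways, with more than about 20 N, and leave the other things where they are.

Things in the scene. Friction and masses are not known exactly. Their poses are not given: they have to be found in the camera images.
- hob: Stainless two-burner bench hob, 340 (x) x 560 (y) mm, flat deck 85 mm above the counter, fixed. Origin on the counter under its centre; -x is its front, with two knobs, towards the robot. The bare burner is at y = -140 mm. The complete burner at y = +140 mm has a cast-iron pan support (240 mm square, 45 mm high) and a pot on it.
- burner (a point): Centre of the top rim of the bare burner's base, 22 mm above the deck; axes as the hob's, however the base is turned. The base is an upright fixed aluminium cup: outside diameter 49 mm, plain round bore 34 mm in diameter and 19 mm deep, standing on a spill ring 92 mm in diameter and 3 mm high.
- electrode_mid (a point): White ceramic spark electrode beside the cup: 5 mm thick, upright, round tip 8 mm above the rim, axis 28 mm from the bore's axis. This point of the hob is where its tip would be if the base sat straight (at -x of burner); the base may be clamped turned about the bore by up to 0.75 rad either way, so the true tip lies elsewhere on that arc. Visible from above.
- crown: Burner crown, plain aluminium, 0.11 kg, standing on its spigot in the tray. Origin at the centre of its underside, z up. Spigot tube 0 to 14 mm above the origin (outside diameter 31.6, its lowest 6 mm tapering to 26; bore 24 mm, open at the top); flange from 14 to 26 mm, 62 mm in diameter, of 18 teeth with narrow flame slots. Home, the flange lies on the rim and the origin is 14 mm below burner.
- notch (a point): The crown's one notch, a missing tooth at -x of its axes: this point is 28 mm from the crown's axis, at the flange's underside. The notch goes through the flange, is open at the rim, about 10 mm wide here, and reaches in to 22.5 mm from the axis. At the start it faces the robot within about 0.75 rad.
- cap: Burner cap, black enamelled disc, 0.15 kg, standing on its stub in the tray: 54 mm in diameter, 9 mm thick, below it a round stub 21 mm in diameter and 5 mm long, its end tapered to 17 mm. Origin at the centre of the stub's underside, z up. Home, the stub is in the crown's bore, the disc lies on the flange and the origin is 21 mm above the crown's origin.
- tray: Shallow steel tray on the counter, fixed, 325 (x) x 176 (y) x 20 mm, walls and floor 3 mm thick, with crown and cap in it about 150 mm apart along its x, either one nearer to the robot. Origin at the centre of its underside. The bare burner's own pan support (240 mm square, 45 mm high) lies on the counter beyond it.
- pot: Steel pot, 170 mm in diameter, 100 mm high, on the complete burner's pan support; origin under its centre. Leave it alone.
- brush: Wire brush with a wooden handle, 220 mm long, 22 mm high, on the counter to the right of the tray; origin on the counter near its middle. Leave it alone.
- squeeze: White squeeze bottle, 64 mm in diameter, 190 mm high, on the counter to the right of the tray; origin under its centre. Leave it alone.
- electrode_foot (a point): The deck 30 mm below electrode_mid. The electrode stands on a spring: pressed straight down it gives way from about 1.6 N on, by 0.8 N per mm, and stops hard at 5 mm, its tip then still 3 mm above the rim, so the crown can lie on the rim only with the electrode in its notch. Sideways the electrode is rigid.
There are look-alikes about, which are no part of the job. There is more than one size of the crown; the job needs the middle-sized.

How it is judged:
By the outcome, as a careful person would: the job done as asked, in the order asked, and still so for the second after the job is handed in, with the robot touching nothing.
It also fails if it takes over 72 s, if anything falls off the work surface, if the arm or the gripper's body presses on something with over 40 N, if the wrist force passes 120 N, or if a joint passes its speed limit or range.

### The arm

A 6-joint arm with a two-finger parallel gripper is mounted at the origin on the work surface. World frame = base frame: x ahead of the robot, y to its left, z up, the work surface at z = 0. Lengths are in m, angles in rad, forces in N, time in s.
With the tool pointing down it reaches from about 0.25 to 0.775 m from the base axis. Payload 4 kg.
Tool frame: the origin (TCP) lies at the centre of the arm's flange, where the gripper is bolted on; the fingertips stand 199 mm ahead of it and the grasp point (between the pads) lies 180 mm ahead of it (robot.tcp_to_tips is the distance from the TCP to the fingertips, in m); z points along the fingers, y is the line along which they close (so a half turn about z gives the same grasp; the last joint's range is limited). The gripper opens to 94 mm and grips with 3 to 60 N. Pads are 16 mm wide; open, the fingers measure 119 mm over their backs; the gripper's body (75 mm by 177 mm) begins 78 mm behind the grasp point.
Start: joints at [1.124, 0.087, 1.371, -0, 1.684, -0.103], TCP at [0.185, 0.518, 0.405] pointing down, gripper open.
Joint ranges: [-3.1, 3.1], [-0.76, 2.03], [0.27, 2.55], [-1.08, 4.22], [0.17, 2.65], [-2.57, 2.57]. Speed limits (rad/s): [2.79, 2.79, 3.14, 3.14, 3.14, 3.14].

### API

Orientations are given as [roll, pitch, yaw] about the fixed x, y, z axes, in that order (R = Rz(yaw) Ry(pitch) Rx(roll)).
In Python, from bench import telemetry, snapshot, ticket, robot gives the robot as it stands.
- The arm moves only by the tool apply_moves, never from a script. Its argument "moves" is a list that holds one entry, the list of rows, each a list of 5 numbers: the shift along the tool's x, y, z in units of 50 mm (1.0 is 50 mm), then the turn about the tool's z in units of 10 degrees (1.0 is 10 degrees), then the closure, from 0 (fully open) to 1 (shut). A call has 1 to 10 rows; each row is the pose to reach, as a shift and turn from the pose commanded when the call began, along the tool's axes at that moment; what a row does not reach only later rows make up. A row lasts 1/8 s, in which the tool goes at most 62.5 mm and 10.7 degrees, less where a joint would pass 70% of its speed; a pose out of reach is approached as far as the arm can. A call with a gripper value outside its range is refused whole. The fingers move at their own pace and stop on an object; the grip force is fixed at half the most. Time passes only in rows, so rows that repeat a pose let the fingers close. It gives the time, the measured TCP pose, the force, the opening and the grip force at its end, in the units of the state.
- telemetry.get_obs(): the state, without advancing time (a new reading comes with each control period).
- snapshot(name): name is "side" or "top" or "wrist"; returns a dict with "image" (420x560x3 uint8, red, green, blue), "fovy" (degrees; the focal length in pixels is half the picture's height over the tangent of half this angle, whatever the lens; pixels are square), "cx", "cy" (the principal point, pixels), "R" (3x3) and "t" (3): a world point X has camera coordinates R X + t. Camera axes: x right, y down, z forward; pixel columns grow to the right and rows downward; lengths in m; the calibration is good to about 2 mm. A picture is of the moment at which its call begins. There is no depth.
- ticket.close_job(): hands the job in; it is judged then, once.
The state is a dict: "time": time; "joint_positions": joint angles; "qvel": joint speeds; "joint_torque": joint torques, N m; "tool_pos": TCP position; "ee_rot": TCP orientation; "wrist_force": force on the tool from outside, world axes, zero at the start; "wrist_torque": the same for the moment, N m; "width": finger opening in m; "finger_force": force on a finger pad.
Only numpy, scipy, OpenCV 4.12 (cv2) and the standard library are available. Lean on these libraries where they do the work, as an engineer would, in place of code of your own. Each camera call takes 0.05 s, during which the arm holds its last target. There are 200 camera calls.

## Working session

There is one attempt and no reset: what is moved stays moved. The work goes in short steps, Python scripts to look and compute and a tool call to move; the robot and the scene stay as the last step left them, time stands still between calls to the robot, and variables do not carry over. Pictures are saved under pics/ and viewed, at most 10 in all, crops included, and the job is handed in when it is done.

Besides the shell and the picture viewer there is one more tool, called after "Emit:" as a command line: name --argument value ..., lists and objects as JSON in quotes. apply_moves: Moves the arm, as the interface text tells. Its arguments: {"type":"object","properties":{"moves":{"type":"array","items":{"type":"array","items":{"type":"array","items":{"type":"number"}}}}},"required":["moves"]}

```bash
ls; mkdir -p pics
python3 - <<'E'
from bench import telemetry, snapshot, ticket, robot
import cv2,numpy as np
o=telemetry.get_obs()
print(o)
for n in("top","side"):
    s=snapshot(n); cv2.imwrite(f"pics/{n}0.png",s["image"][:,:,::-1]); print(n,s["fovy"],s["cx"],s["cy"],s["R"],s["t"],-np.array(s["R"]).T@s["t"], {k for k in s})
E
```

```text
pics
{'time': 0.0, 'joint_positions': array([ 1.12390047e+00,  8.79533303e-02,  1.37221342e+00,  1.80113629e-06,
        1.68361727e+00, -1.03086053e-01]), 'qvel': array([-0.00045319,  0.00208755, -0.0007907 ,  0.00136838, -0.00064065,
       -0.0005642 ]), 'joint_torque': array([ 4.17480060e-04, -3.40174413e+01, -3.02433729e+01,  7.17628794e-02,
        3.28706007e-02, -1.60812201e-04]), 'tool_pos': array([0.18534165, 0.51771508, 0.40352534]), 'ee_rot': array([-3.13941311e+00, -2.27279700e-04,  2.79778280e+00]), 'wrist_force': array([ 0.04956729, -0.9219808 , -0.42747144]), 'wrist_torque': array([-0.03555376, -0.04466531,  0.03873169]), 'finger_force': 0.0, 'width': 0.09389935362717097}
top 47.46375364248069 277.15660380837534 209.19428523119618 [[-0.00517044 -0.99995776 -0.00759887]
 [-0.99816747  0.00561903 -0.0602506 ]
 [ 0.06029075  0.00727342 -0.99815436]] [-0.06628669  0.55114867  1.68529404] [ 0.4481883  -0.08163867  1.71488692] {'cx', 't', 'fovy', 'image', 'R', 'cy'}
side 53.185526864824176 276.8282770093344 214.16231651756613 [[ 0.95963588 -0.28122682 -0.00323337]
 [-0.22027584 -0.74440426 -0.63034978]
 [ 0.17486433  0.6056185  -0.77630451]] [-0.53833683  0.13994654  1.06155776] [ 0.36180559 -0.69011698  0.9105667 ] {'cx', 't', 'fovy', 'image', 'R', 'cy'}
```

View pics/top0.png

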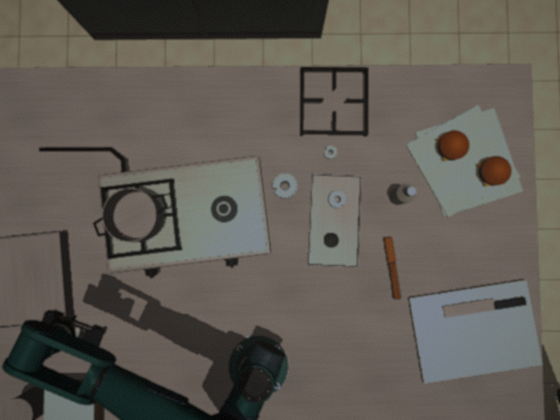

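View pics/side0.png

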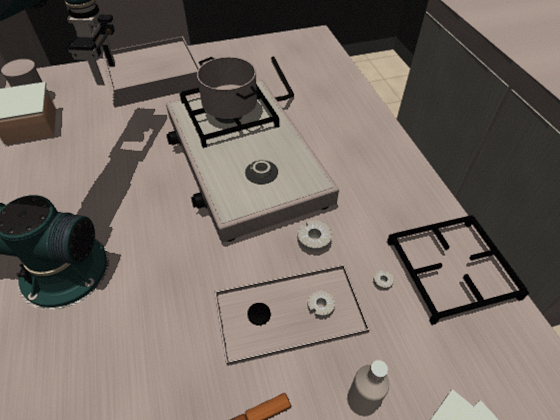

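Top view: middle crown in the tray at (337,199), cap at (331,240), bare burner at (224,208). The big look-alike crown is at (285,185) and the small one at (330,152).

```bash
cat > h.py <<'E'
from bench import telemetry, snapshot, ticket, robot
import cv2,numpy as np
def ray(s,u,v,z):
    f=210/np.tan(np.radians(s["fovy"])/2); R=np.array(s["R"]); c=-R.T@s["t"]
    d=R.T@np.array([(u-s["cx"])/f,(v-s["cy"])/f,1]); return c+d*(z-c[2])/d[2]
def proj(s,X):
    f=210/np.tan(np.radians(s["fovy"])/2); p=np.array(s["R"])@X+s["t"]; return f*p[0]/p[2]+s["cx"],f*p[1]/p[2]+s["cy"]
def save(s,name,box=None,k=1):
    im=s["image"][:,:,::-1]
    if box: im=im[box[1]:box[3],box[0]:box[2]]
    cv2.imwrite("pics/"+name,cv2.resize(im,None,fx=k,fy=k,interpolation=cv2.INTER_CUBIC))
def delta(dx,dy,dz=0):
    "world shift -> move units along the tool axes (tool down)"
    from scipy.spatial.transform import Rotation as Ro
    return Ro.from_euler("xyz",telemetry.get_obs()["ee_rot"]).as_matrix().T@np.array([dx,dy,dz])/.05
E
python3 - <<'E'
from h import *
s=snapshot("top"); t=snapshot("side"); w=snapshot("wrist")
for n,a,b,z in(("crown",(337,199),(321,304),.029),("cap",(331,240),(259,314),.017),("burner",(224,208),(261,168),.107)):
    print(n,ray(s,*a,z),ray(t,*b,z))
# hob front edge yaw
a,b=ray(s,101,175,.085),ray(s,259,157,.085); print("hob yaw",np.arctan2(*(a-b)[[1,0]])-np.pi/2)
a,b=ray(s,313,176,.02),ray(s,308,264,.02); print("tray yaw",np.arctan2(*(a-b)[[1,0]]))
R=np.array(w["R"]);print("wrist",-R.T@w["t"],R,w["fovy"],w["cx"],w["cy"])
o=telemetry.get_obs();print(o["time"],o["tool_pos"])
print(delta(.44-.185-.05,-.1-.518,0))
E
```

```text
crown [ 0.58495137 -0.28121532  0.029     ] [ 0.58299831 -0.2872733   0.029     ]
cap [ 0.44028993 -0.25953747  0.017     ] [ 0.44058495 -0.2652234   0.017     ]
burner [0.55035722 0.10949947 0.107     ] [0.54699814 0.10359249 0.107     ]
hob yaw 0.10792972868620887
tray yaw -0.06606395906415355
wrist [0.12362993 0.54141991 0.3849185 ] [[ 0.33748673  0.94132783 -0.00214877]
 [ 0.91675069 -0.32815534  0.22777673]
 [ 0.21370745 -0.07884151 -0.97371102]] 69.092147856164 276.15511588075094 205.5735261706107
0.25 [0.18535708 0.51779148 0.40413434]
[-8.02561154e+00 -1.02551975e+01  9.08735819e-03]
```

Run:
```python
from h import *
print(delta(.35-.185,.2-.518,0.03),delta(.5485-.185,.1065-.518,-0.0))
```

```text
[-5.25028569 -4.87638202 -0.59581754] [-9.61831204e+00 -5.29847677e+00  4.16730018e-03]
```

Emit:
apply_moves --moves '[[[-5.25,-4.9,-0.6,0,0],[-5.25,-4.9,-0.6,0,0],[-5.25,-4.9,-0.6,0,0],[-5.25,-4.9,-0.6,0,0],[-5.25,-4.9,-0.6,0,0],[-5.25,-4.9,-0.6,0,0],[-9.6,-5.3,0,0,0],[-9.6,-5.3,0,0,0],[-9.6,-5.3,0,0,0],[-9.6,-5.3,0,0,0]]]'

```text
time: 1.5
tool_pos: [0.5501, 0.1047, 0.4031]
ee_rot: [-3.141, -0.002, 2.795]
wrist_force: [0.1, 0.6, 0.2]
width: 0.0943
finger_force: 0.0
```

Emit:
apply_moves --moves '[[[0,0,0,0,0],[0,0,0,0,0]]]'

```text
time: 1.75
tool_pos: [0.5475, 0.1069, 0.4047]
ee_rot: [3.141, -0.001, 2.798]
wrist_force: [0.4, -0.5, 1.1]
width: 0.0944
finger_force: 0.0
```

Run:
```python
from h import *
w=snapshot("wrist"); save(w,"w1.png"); print(telemetry.get_obs()["tool_pos"],telemetry.get_obs()["ee_rot"],proj(w,np.array([.5485,.1065,.107])))
import pickle; pickle.dump(w,open("w1.pkl","wb"))
```

```text
[0.54718829 0.10711187 0.40516619] [3.14109305e+00 1.11702410e-04 2.79866748e+00] (np.float64(274.791417529283), np.float64(207.81564612601747))
```

View pics/w1.png

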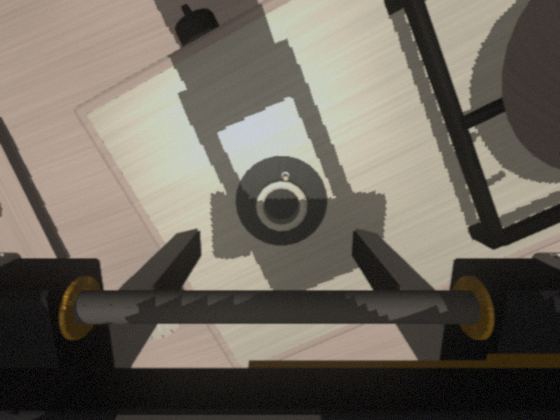

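Wrist view: cup rim centred near (282,206), electrode tip at about (285,176). I'll zoom in and fit.

Run:
```python
from h import *; import pickle
from scipy.optimize import least_squares
w=pickle.load(open("w1.pkl","rb")); save(w,"w1z.png",(232,151,332,251),6)
g=cv2.GaussianBlur(w["image"].mean(2),(3,3),0)
# rim outer edge: strongest bright->dark crossing radially, in world plane z=.107
c=ray(w,282,206,.107)
for it in range(4):
    P=[]
    for a in np.arange(0,2*np.pi,.1):
        rs=np.arange(.019,.030,.0003)
        uv=np.array([proj(w,c+np.array([r*np.cos(a),r*np.sin(a),0])) for r in rs],np.float32)
        v=cv2.remap(g.astype(np.float32),uv[:,:1],uv[:,1:],1)[:,0]
        i=np.argmin(np.gradient(v)); P.append(c[:2]+rs[i]*np.array([np.cos(a),np.sin(a)]))
    P=np.array(P); q=least_squares(lambda p:np.hypot(*(P-p[:2]).T)-p[2],[c[0],c[1],.0245],loss="soft_l1",f_scale=.0005).x
    c=np.array([q[0],q[1],.107])
print(q)
e=ray(w,285.5,176,.1145); print(e,np.hypot(*(e-c)[:2]),np.arctan2(*(c-e)[[1,0]]))
```

```text
[0.549197   0.11274335 0.0238948 ]
[0.52253651 0.12602945 0.1145    ] 0.02978761566917144 -0.46232198946019226
```

View pics/w1z.png

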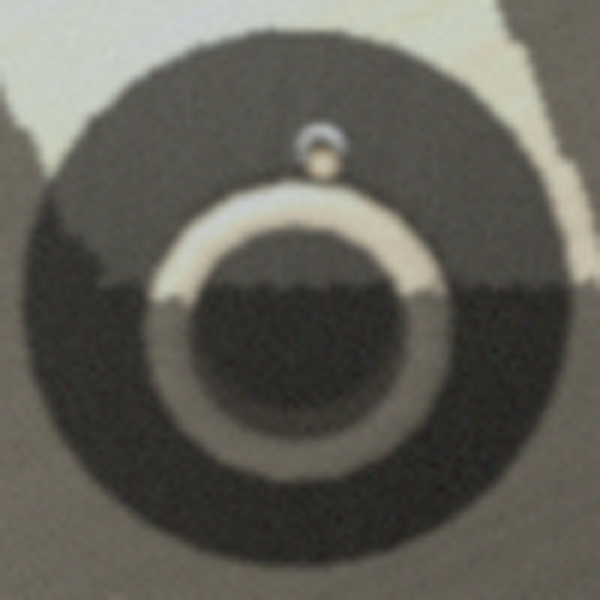

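Zoom: rim centre at ≈(281.5,205.9), electrode tip (lower, warm spot) at ≈(285.2,177). I'll turn the tool 160° above the burner. It is needed for the grasp anyway, and it shows the camera bias.

Emit:
apply_moves --moves '[[[0,0,0,2,0],[0,0,0,4,0],[0,0,0,6,0],[0,0,0,8,0],[0,0,0,10,0],[0,0,0,12,0],[0,0,0,14,0],[0,0,0,16,0],[0,0,0,16,0],[0,0,0,16,0]]]'

```text
time: 3.05
tool_pos: [0.5467, 0.1076, 0.4058]
ee_rot: [3.141, -0.001, 0.918]
wrist_force: [-0.4, 0.1, 0.4]
width: 0.0941
finger_force: 0.0
```

Emit:
apply_moves --moves '[[[0,0,0,6,0],[0,0,0,6,0],[0,0,0,6,0],[0,0,0,6,0],[0,0,0,6,0],[0,0,0,6,0],[0,0,0,6,0],[0,0,0,6,0]]]'

```text
time: 4.05
tool_pos: [0.5473, 0.1071, 0.4053]
ee_rot: [-3.141, -0.001, -0.122]
wrist_force: [-0.5, -0.3, 0.3]
width: 0.0938
finger_force: 0.0
```

```bash
cat >> h.py <<'E'
from scipy.optimize import least_squares
def circ(w,c0,r0,z,sign=-1,dr=.005,lf=.0005):
    "fit a circle of about r0 in the plane z round c0 to the radial edge (sign -1: bright inside)"
    g=cv2.GaussianBlur(w["image"].astype(np.float32).mean(2),(3,3),0); c=np.array([*c0[:2],z])
    for it in range(5):
        P=[]
        for a in np.arange(0,2*np.pi,.06):
            rs=np.arange(r0-dr,r0+dr,.0003); d=np.array([np.cos(a),np.sin(a),0])
            uv=np.array([proj(w,c+r*d) for r in rs],np.float32)
            v=cv2.remap(g,uv[:,:1],uv[:,1:],1)[:,0]
            P.append((c+rs[np.argmax(sign*np.gradient(v))]*d)[:2])
        P=np.array(P); q=least_squares(lambda p:np.hypot(*(P-p[:2]).T)-p[2],[c[0],c[1],r0],loss="soft_l1",f_scale=lf).x
        c=np.array([q[0],q[1],z])
    return q
E
python3 - <<'E'
from h import *; import pickle
w=snapshot("wrist"); pickle.dump(w,open("w2.pkl","wb")); o=telemetry.get_obs(); print(o["tool_pos"],o["ee_rot"],o["time"],o["joint_positions"])
w1=pickle.load(open("w1.pkl","rb"))
c1=ray(w1,281.5,205.9,.107);e=ray(w1,285.2,177,.1145); print(c1,circ(w1,c1,.0245,.107),circ(w1,c1,.046,.088,1),e, np.hypot(*(e-c1)[:2]),np.arctan2(*(c1-e)[[1,0]]))
u,v=map(int,proj(w,c1)); print(u,v,circ(w,c1,.0245,.107),circ(w,c1,.046,.088,1)); save(w,"w2z.png",(u-50,v-50,u+50,v+50),6)
E
```

```text
[0.54748704 0.1069211  0.40513035] [-3.14132649e+00 -6.53540292e-04 -1.22446113e-01] 4.1 [9.11940891e-02 1.04381672e-01 1.35123043e+00 1.22346153e-04
 1.68528544e+00 1.78445046e+00]
[0.54888196 0.11305321 0.107     ] [0.54918906 0.11265848 0.02390232] [0.5489695  0.11279956 0.04565356] [0.52329291 0.12548041 0.1145    ] 0.028447054159294702 -0.45209781619528494
271 205 [0.54927359 0.1126442  0.02400357] [0.54908515 0.11271855 0.0456575 ]
```

View pics/w2z.png

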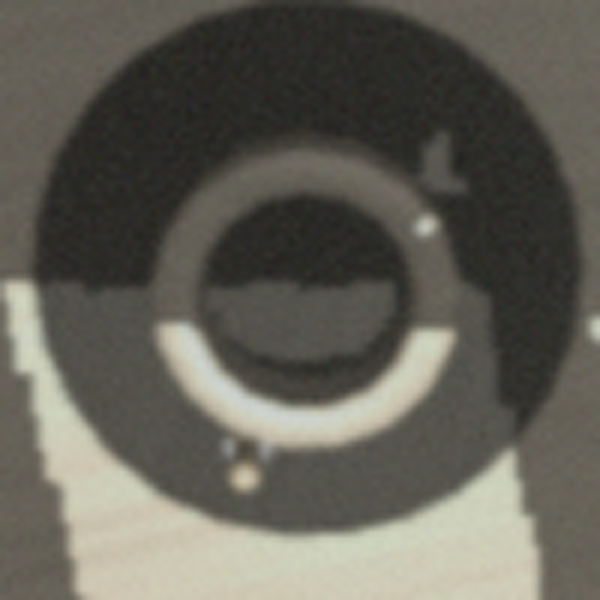

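Second view: electrode tip at zoom (244,476), which is pixel (261.3,233.9). The burner centre agrees in both views: (0.5492, 0.1127). Next is the crown.

Run:
```python
from h import *; import pickle
w=pickle.load(open("w2.pkl","rb")); c=np.array([.5492,.1127,.107])
for z in(.113,.115):
  for p,uv in((w,(261.3,233.9)),(pickle.load(open("w1.pkl","rb")),(285.2,177))):
    e=ray(p,*uv,z); print(e,np.hypot(*(e-c)[:2]),np.arctan2(*(c-e)[[1,0]]))
o=telemetry.get_obs()["tool_pos"]
print(delta(.584-o[0],-.284-o[1],0.0))
```

```text
[0.5238178  0.12551771 0.113     ] 0.028435011122136554 -0.4676300155951092
[0.52350053 0.12545252 0.113     ] 0.02868953370241961 -0.46061676198473467
[0.52447091 0.12533484 0.115     ] 0.02776989298001854 -0.472353476564189
[0.5232237 0.1254897 0.115    ] 0.028954181857440444 -0.4575172682398092
[ 1.67973616e+00  7.67069017e+00 -9.43847262e-04]
```

Emit:
apply_moves --moves '[[[1.7,7.65,0,0,0],[1.7,7.65,0,0,0],[1.7,7.65,0,0,0],[1.7,7.65,0,0,0],[1.7,7.65,0,0,0],[1.7,7.65,0,0,0],[1.7,7.65,0,0,0],[1.7,7.65,0,0,0],[1.7,7.65,0,0,0],[1.7,7.65,0,0,0]]]'

```text
time: 5.35
tool_pos: [0.5851, -0.2816, 0.4053]
ee_rot: [-3.141, -0.001, -0.122]
wrist_force: [0.3, -0.0, -0.7]
width: 0.0942
finger_force: 0.0
```

Run:
```python
from h import *; import pickle
w=snapshot("wrist"); pickle.dump(w,open("w3.pkl","wb")); o=telemetry.get_obs(); print(o["tool_pos"],o["ee_rot"],o["time"])
u,v=map(int,proj(w,np.array([.584,-.284,.029]))); print(u,v); save(w,"w3.png",(u-80,v-60,u+80,v+60),5)
q=circ(w,(.584,-.284),.031,.029,-1,.008); print(q)
```

```text
[ 0.58508138 -0.28180281  0.40524301] [-3.14152361e+00 -6.87566219e-04 -1.21982966e-01] 5.4
279 191
[ 0.58462498 -0.28096719  0.03037362]
```

View pics/w3.png

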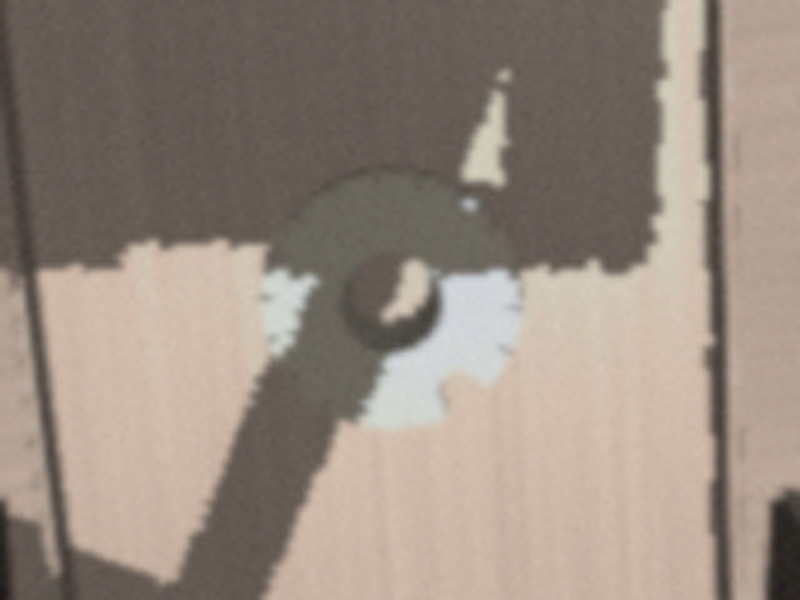

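Crown: centre at zoom (392,297), which is pixel (277,190). Notch mouth at about zoom (467,400), lower right. I'll compute its azimuth from the brightness around the ring.

Run:
```python
from h import *; import pickle
w=pickle.load(open("w3.pkl","rb"))
px=lambda a,b:(199+a/5-.4,131+b/5-.4)
c=ray(w,*px(392,297),.029); print(c)
for p in((443,418),(492,387),(467,390)):
    n=ray(w,*px(*p),.029)-c; print(np.hypot(*n[:2]),np.arctan2(-n[1],-n[0]))
im=w["image"].astype(np.float32); sat=im[:,:,0]-im[:,:,2]
c0=np.array([.5846,-.2810,.029])
for r in(.025,.027,.029):
  print(r,[ (round(a,2),int(cv2.remap(sat,*[np.float32([[k]]) for k in proj(w,c0-[r*np.cos(a),r*np.sin(a),0])],1)[0,0])) for a in np.arange(.2,1.3,.05)])
```

```text
[ 0.5861162  -0.28138419  0.029     ]
0.032227996093949725 0.2718350344508105
0.03266888649894352 0.7085158829499891
0.029093456570467933 0.5494557750983737
0.025 [(np.float64(0.2), 0), (np.float64(0.25), 0), (np.float64(0.3), 0), (np.float64(0.35), 7), (np.float64(0.4), 21), (np.float64(0.45), 33), (np.float64(0.5), 33), (np.float64(0.55), 32), (np.float64(0.6), 31), (np.float64(0.65), 25), (np.float64(0.7), 11), (np.float64(0.75), 0), (np.float64(0.8), -3), (np.float64(0.85), -4), (np.float64(0.9), -4), (np.float64(0.95), -4), (np.float64(1.0), -5), (np.float64(1.05), -8), (np.float64(1.1), -7), (np.float64(1.15), -5), (np.float64(1.2), -6), (np.float64(1.25), -7)]
0.027 [(np.float64(0.2), 0), (np.float64(0.25), 1), (np.float64(0.3), 0), (np.float64(0.35), 8), (np.float64(0.4), 26), (np.float64(0.45), 35), (np.float64(0.5), 34), (np.float64(0.55), 33), (np.float64(0.6), 33), (np.float64(0.65), 30), (np.float64(0.7), 18), (np.float64(0.75), 4), (np.float64(0.8), -2), (np.float64(0.85), -3), (np.float64(0.9), -4), (np.float64(0.95), -3), (np.float64(1.0), -3), (np.float64(1.05), -3), (np.float64(1.1), -6), (np.float64(1.15), -6), (np.float64(1.2), -6), (np.float64(1.25), -5)]
0.029 [(np.float64(0.2), 3), (np.float64(0.25), 4), (np.float64(0.3), 4), (np.float64(0.35), 16), (np.float64(0.4), 31), (np.float64(0.45), 36), (np.float64(0.5), 36), (np.float64(0.55), 35), (np.float64(0.6), 35), (np.float64(0.65), 34), (np.float64(0.7), 23), (np.float64(0.75), 7), (np.float64(0.8), -1), (np.float64(0.85), -3), (np.float64(0.9), -1), (np.float64(0.95), -1), (np.float64(1.0), -1), (np.float64(1.05), 0), (np.float64(1.1), -2), (np.float64(1.15), -3), (np.float64(1.2), -4), (np.float64(1.25), -5)]
```

Emit:
apply_moves --moves '[[[0,0,0.8,-0.95,0],[0,0,1.6,-1.9,0],[0,0,2.2,-2.85,0],[0,0,2.6,-3.75,0],[0,0,3.0,-3.75,0],[0,0,3.3,-3.75,0],[0,0,3.6,-3.75,0],[0,0,3.85,-3.75,0],[0,0,3.94,-3.75,0],[0,0,3.94,-3.75,0]]]'

```text
time: 6.65
tool_pos: [0.5849, -0.2836, 0.2075]
ee_rot: [-3.141, -0.0, 0.53]
wrist_force: [-0.9, 0.3, -1.4]
width: 0.0942
finger_force: 0.0
```

Emit:
apply_moves --moves '[[[0,0,0,0,0.2],[0,0,0,0,0.3],[0,0,0,0,0.6],[0,0,0,0,0.6],[0,0,0,0,0.6],[0,0,0,0,0.6]]]'

```text
time: 7.4
tool_pos: [0.5849, -0.2836, 0.208]
ee_rot: [3.141, -0.0, 0.53]
wrist_force: [0.0, 0.9, 1.7]
width: 0.0615
finger_force: 30.0
```

Emit:
apply_moves --moves '[[[0,0,-0.6,0,0.6],[0,0,-1.4,0,0.6],[0,0,-2.2,0,0.6],[0,0,-2.4,0,0.6],[0,0,-2.4,0,0.6],[0,0,-2.4,0,0.6]]]'

```text
time: 8.15
tool_pos: [0.5845, -0.2834, 0.3246]
ee_rot: [-3.137, 0.002, 0.53]
wrist_force: [0.1, 0.8, -1.2]
width: 0.0613
finger_force: 30.0
```

Run:
```python
from h import *; import pickle
w=snapshot("wrist"); pickle.dump(w,open("w4.pkl","wb")); o=telemetry.get_obs(); p=o["tool_pos"]; print(p,o["ee_rot"],o["time"],o["width"],o["wrist_force"])
zt=p[2]-.208+.029
u,v=map(int,proj(w,np.array([p[0],p[1],zt]))); print(u,v); save(w,"w4.png",(u-80,v-60,u+80,v+60),5)
print(delta(.5492-p[0],.1127-p[1]))
```

```text
[ 0.58450859 -0.28336164  0.32463837] [-3.13721418e+00  2.32168116e-03  5.30123540e-01] 8.2 0.06141895024540086 [-0.29257577  0.20024177 -0.81538482]
279 255
[ 3.39603659 -7.19103512  0.02360137]
```

View pics/w4.png

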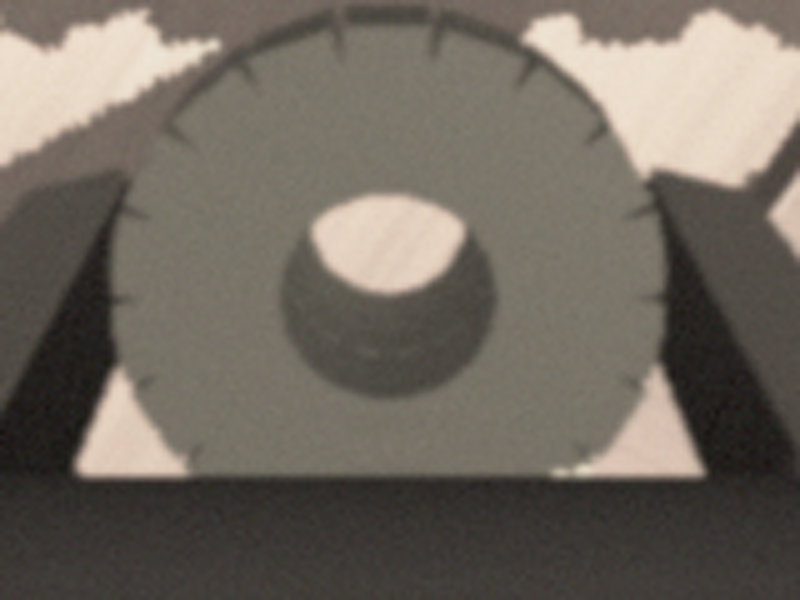

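The crown is held level. Its bore centre is at zoom (389,296), which is pixel (276.4,253.8). The slots are symmetric about the tool axis, so the notch is aligned with the tool to ~0.01 rad.

Run:
```python
from h import *; import pickle
w=pickle.load(open("w4.pkl","rb")); o=telemetry.get_obs(); p=o["tool_pos"]
zt=p[2]-.208+.029
b=ray(w,199+389/5-.4,195+296/5-.4,zt); print("offset tool units*50mm",delta(*(b-p)[:2])*50)
R=ray(w,199+667/5-.4,195+296/5-.4,zt);L=ray(w,199+110/5-.4,195+296/5-.4,zt);print(np.linalg.norm(R-L))
```

```text
offset tool units*50mm [ 0.96376746 -1.81615072  0.00571444]
0.06236314565863278
```

Run:
```python
from h import *
from scipy.spatial.transform import Rotation as Ro
o=telemetry.get_obs(); p=o["tool_pos"]; R=Ro.from_euler("xyz",o["ee_rot"]).as_matrix()
print(p,o["ee_rot"],"tooltip axis",R[:,2]*.18)
print(delta(.5492-p[0],.1127-p[1],.335-p[2]))
```

```text
[ 0.58450859 -0.28336164  0.32463837] [-3.13721418e+00  2.32168116e-03  5.30123540e-01] tooltip axis [-0.00075905  0.00046864 -0.17999779]
[ 3.39555546 -7.19194248 -0.18362877]
```

Emit:
apply_moves --moves '[[[0,-0.6,-0.2,0.5,0.6],[0.9,-1.8,-0.2,1.4,0.6],[1.4,-2.9,-0.2,2.3,0.6],[1.9,-4.0,-0.2,3.2,0.6],[2.4,-5.1,-0.2,4.1,0.6],[2.9,-6.2,-0.2,5.0,0.6],[3.2,-6.9,-0.2,5.7,0.6],[3.37,-7.21,-0.2,5.7,0.6],[3.37,-7.21,-0.2,5.7,0.6],[3.37,-7.21,-0.2,5.7,0.6]]]'

```text
time: 9.45
tool_pos: [0.5483, 0.1113, 0.3372]
ee_rot: [3.14, 0.0, -0.466]
wrist_force: [0.2, -0.0, -1.5]
width: 0.0614
finger_force: 30.0
```

Emit:
apply_moves --moves '[[[0,0,0,0,0.6],[0,0,0,0,0.6],[0,0,0,0,0.6]]]'

```text
time: 9.82
tool_pos: [0.5481, 0.1121, 0.3377]
ee_rot: [-3.142, -0.0, -0.466]
wrist_force: [0.0, -0.4, -0.8]
width: 0.0614
finger_force: 30.0
```

Run:
```python
from h import *
o=telemetry.get_obs(); p=o["tool_pos"]; print(p,o["ee_rot"],o["wrist_force"],o["joint_positions"])
print(delta(.5477-p[0],.1127-p[1],.321-p[2]))
```

```text
[0.54808312 0.11206341 0.33773639] [-3.14151322e+00 -1.22365512e-04 -4.65623148e-01] [ 0.01635138 -0.44900342 -0.80780385] [1.00334801e-01 1.30413620e-01 1.45624663e+00 1.43101290e-06
 1.55478653e+00 2.13675425e+00]
[-0.01260403 -0.00790954  0.33472697]
```

Emit:
apply_moves --moves '[[[-0.012,-0.01,0.2,0,0.6],[-0.012,-0.01,0.4,0,0.6],[-0.012,-0.01,0.48,0,0.6],[-0.012,-0.01,0.53,0,0.6],[-0.012,-0.01,0.57,0,0.6],[-0.012,-0.01,0.61,0,0.6],[-0.012,-0.01,0.61,0,0.6]]]'

```text
time: 10.7
tool_pos: [0.5477, 0.1134, 0.3073]
ee_rot: [-3.142, -0.0, -0.465]
wrist_force: [-0.3, -1.2, -1.2]
width: 0.0611
finger_force: 30.0
```

Emit:
apply_moves --moves '[[[0,0,0.02,0,0.6],[0,0,0.04,0,0.6],[0,0,0.06,0,0.6],[0,0,0.06,0,0.6]]]'

```text
time: 11.2
tool_pos: [0.5478, 0.113, 0.3042]
ee_rot: [3.141, -0.001, -0.465]
wrist_force: [0.8, -3.5, 0.5]
width: 0.0618
finger_force: 30.0
```

Emit:
apply_moves --moves '[[[0.007,0.014,0,0,0.6],[0.007,0.014,0.02,0,0.6],[0.007,0.014,0.04,0,0.6],[0.007,0.014,0.04,0,0.6]]]'

```text
time: 11.7
tool_pos: [0.5476, 0.1126, 0.3019]
ee_rot: [3.142, 0.0, -0.465]
wrist_force: [0.4, -1.4, -1.6]
width: 0.061
finger_force: 30.0
```

Emit:
apply_moves --moves '[[[0,0,0.02,0,0.6],[0,0,0.04,0,0.6],[0,0,0.04,0,0.6]]]'

```text
time: 12.08
tool_pos: [0.5477, 0.1126, 0.3001]
ee_rot: [3.142, 0.0, -0.465]
wrist_force: [1.0, -0.9, -0.9]
width: 0.0614
finger_force: 30.0
```

Emit:
apply_moves --moves '[[[0,0,0.02,0,0.6],[0,0,0.03,0,0.6],[0,0,0.04,0,0.6],[0,0,0.04,0,0.6]]]'

```text
time: 12.58
tool_pos: [0.5477, 0.1126, 0.2982]
ee_rot: [-3.142, -0.0, -0.465]
wrist_force: [1.0, -1.1, -0.8]
width: 0.0617
finger_force: 30.0
```

Emit:
apply_moves --moves '[[[0,0,0.01,0,0.6],[0,0,0.01,0,0.6]]]'

```text
time: 12.82
tool_pos: [0.5476, 0.1126, 0.298]
ee_rot: [-3.141, -0.0, -0.465]
wrist_force: [0.5, -2.1, 1.4]
width: 0.0614
finger_force: 30.0
```

Emit:
apply_moves --moves '[[[0,0,0.01,0,0.6],[0,0,0.02,0,0.6],[0,0,0.02,0,0.6]]]'

```text
time: 13.2
tool_pos: [0.5476, 0.1126, 0.298]
ee_rot: [-3.141, -0.001, -0.465]
wrist_force: [-2.1, -3.3, 6.3]
width: 0.0615
finger_force: 30.0
```

Contact (6 N) came at exactly the home height. Release, rise and look.

Emit:
apply_moves --moves '[[[0,0,-0.015,0,0.6],[0,0,-0.015,0,0.2],[0,0,-0.015,0,0.1],[0,0,-0.015,0,0.1],[0,0,-0.5,0,0.05],[0,0,-1.3,0,0],[0,0,-2.1,0,0],[0,0,-2.1,0,0],[0,0,-2.1,0,0]]]'

```text
time: 14.32
tool_pos: [0.5475, 0.1127, 0.4004]
ee_rot: [3.141, 0.002, -0.465]
wrist_force: [-0.5, -0.1, 0.4]
width: 0.094
finger_force: 0.0
```

Run:
```python
from h import *; import pickle
w=snapshot("wrist"); pickle.dump(w,open("w5.pkl","wb")); o=telemetry.get_obs(); p=o["tool_pos"]; print(p,o["ee_rot"],o["time"])
u,v=map(int,proj(w,np.array([.5492,.1127,.119]))); print(u,v); a=w["image"][v-60:v+60,u-60:u+60]
s=snapshot("side"); u2,v2=map(int,proj(s,np.array([.5492,.1127,.119]))); b=s["image"][v2-20:v2+20,u2-20:u2+20]
im=np.hstack([cv2.resize(a,(480,480),interpolation=2),cv2.resize(b,(320,320),interpolation=2).repeat(1,0) if 0 else np.vstack([cv2.resize(b,(320,320),interpolation=2),np.zeros((160,320,3),np.uint8)])])
cv2.imwrite("pics/w5.png",im[:,:,::-1])
print(circ(w,(.5492,.1127),.012,.119,1,.004))
print(delta(.440-p[0],-.2625-p[1],.405-p[2]))
```

```text
[0.54743788 0.11262485 0.39961436] [ 3.14000159e+00  2.93309408e-03 -4.64696557e-01] 14.375
276 207
[0.54788516 0.1137254  0.01199824]
[ 1.440878    7.67010934 -0.09754002]
```

View pics/w5.png

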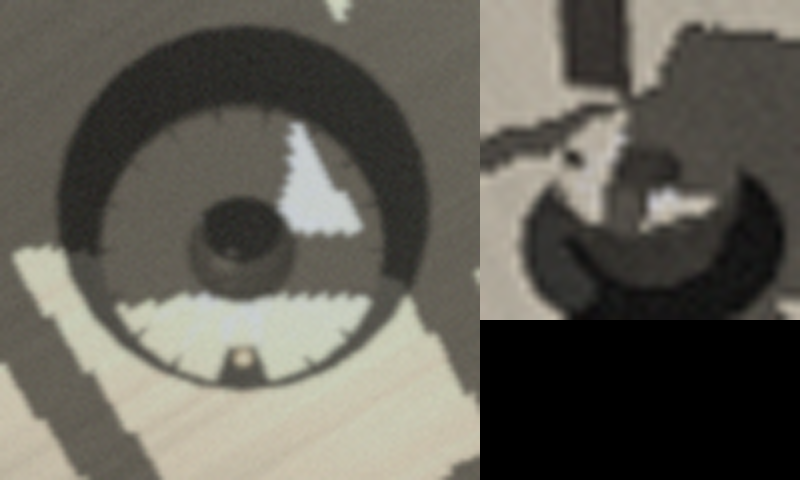

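The electrode tip sits centred in the notch (zoom (243,357)) and the crown is flat, with its bore at (0.548, 0.1137). Next, the cap.

Emit:
apply_moves --moves '[[[1.44,7.67,-0.1,0,0],[1.44,7.67,-0.1,0,0],[1.44,7.67,-0.1,0,0],[1.44,7.67,-0.1,0,0],[1.44,7.67,-0.1,0,0],[1.44,7.67,-0.1,0,0],[1.44,7.67,-0.1,0,0],[1.44,7.67,-0.1,0,0],[1.44,7.67,-0.1,0,0],[1.44,7.67,-0.1,0,0]]]'

```text
time: 15.68
tool_pos: [0.4407, -0.261, 0.4066]
ee_rot: [-3.141, 0.0, -0.462]
wrist_force: [-0.6, -0.4, 0.8]
width: 0.094
finger_force: 0.0
```

Run:
```python
from h import *
w=snapshot("wrist"); o=telemetry.get_obs(); p=o["tool_pos"]; print(p,o["ee_rot"],o["time"])
q=circ(w,(.440,-.2625),.027,.017,1,.01); print(q); q=circ(w,q,.027,.017,1,.005); print(q)
g=w["image"].max(2); m=(g<60).astype(np.uint8); n,l,st,ce=cv2.connectedComponentsWithStats(m)
for i in range(1,n):
    if 500<st[i,4]<6000: print(st[i],ce[i],ray(w,*ce[i],.017))
print(delta(q[0]-p[0],q[1]-p[1],.210-p[2]))
```

```text
[ 0.44068589 -0.26112767  0.40670378] [-3.14127761e+00 -1.10225673e-04 -4.62242202e-01] 15.725
[ 0.44124466 -0.25916754  0.02676142]
[ 0.44120193 -0.25925235  0.02671629]
[ 255  167   43   42 1171] [273.99743809 187.75747225] [ 0.44309695 -0.25769831  0.017     ]
[-0.00792217 -0.03693363  3.93408661]
```

Emit:
apply_moves --moves '[[[-0.01,-0.037,1,0,0],[-0.01,-0.037,2,0,0],[-0.01,-0.037,3,0,0],[-0.01,-0.037,3.5,0,0],[-0.01,-0.037,3.75,0,0],[-0.01,-0.037,3.9,0,0],[-0.01,-0.037,3.94,0,0],[-0.01,-0.037,3.94,0,0],[-0.01,-0.037,3.94,0,0]]]'

```text
time: 16.85
tool_pos: [0.4408, -0.2609, 0.2106]
ee_rot: [3.141, -0.002, -0.465]
wrist_force: [-0.3, 0.4, -0.1]
width: 0.094
finger_force: 0.0
```

Emit:
apply_moves --moves '[[[0,0,0,0,0.25],[0,0,0,0,0.35],[0,0,0,0,0.7],[0,0,0,0,0.7],[0,0,0,0,0.7],[0,0,0,0,0.7]]]'

```text
time: 17.6
tool_pos: [0.4405, -0.2606, 0.2097]
ee_rot: [-3.141, 0.0, -0.465]
wrist_force: [0.4, 0.3, 0.3]
width: 0.0521
finger_force: 30.0
```

Emit:
apply_moves --moves '[[[0,0,-0.5,0,0.7],[0,0,-1.3,0,0.7],[0,0,-2.2,0,0.7],[0,0,-2.6,0,0.7],[0,0,-2.6,0,0.7],[0,0,-2.6,0,0.7],[0,0,-2.6,0,0.7]]]'

```text
time: 18.48
tool_pos: [0.4402, -0.2604, 0.3376]
ee_rot: [-3.141, 0.004, -0.465]
wrist_force: [-0.0, 0.8, -1.5]
width: 0.0524
finger_force: 30.0
```

Run:
```python
from h import *
from scipy.spatial.transform import Rotation as Ro
w=snapshot("wrist"); o=telemetry.get_obs(); p=o["tool_pos"]; print(p,o["ee_rot"],o["time"],o["width"])
R=Ro.from_euler("xyz",o["ee_rot"]).as_matrix(); a=p+R[:,2]*.18; zt=p[2]-.2095+.017
save(w,"w6.png")
for d in(.008,.005):
    q=circ(w,a,.027,zt,1,d); print(q, delta(*(q[:2]-a[:2]))*50)
```

```text
[ 0.44026396 -0.26044059  0.33785587] [-3.14089349  0.0032499  -0.46477555] 18.525 0.05259856590075247
[ 0.44069016 -0.25933952  0.02721404] [ 4.72442434e-01 -1.04945390e+00 -8.01660108e-04]
[ 0.4407229  -0.25928749  0.02711518] [ 4.78382457e-01 -1.11064579e+00 -7.78181670e-04]
```

View pics/w6.png

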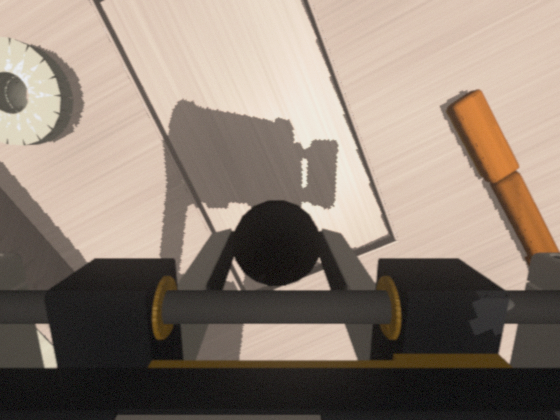

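The cap is held level: disc fit radius 27.1 mm, almost centred on the tool axis. Carry it to the burner.

Run:
```python
from h import *
p=telemetry.get_obs()["tool_pos"]; print(delta(.5477-p[0],.1126-p[1],.348-p[2]))
```

```text
[-1.42396399 -7.63262632 -0.19291959]
```

Emit:
apply_moves --moves '[[[-0.1,-0.7,-0.2,0,0.7],[-0.3,-1.8,-0.2,0,0.7],[-0.5,-2.9,-0.2,0,0.7],[-0.7,-4.0,-0.2,0,0.7],[-0.95,-5.1,-0.2,0,0.7],[-1.15,-6.2,-0.2,0,0.7],[-1.35,-7.2,-0.2,0,0.7],[-1.42,-7.63,-0.2,0,0.7],[-1.42,-7.63,-0.2,0,0.7],[-1.42,-7.63,-0.2,0,0.7]]]'

```text
time: 19.77
tool_pos: [0.5479, 0.1109, 0.3493]
ee_rot: [3.14, 0.0, -0.466]
wrist_force: [-0.5, -1.1, -2.8]
width: 0.0525
finger_force: 30.0
```

Emit:
apply_moves --moves '[[[0,0,0,0,0.7],[0,0,0,0,0.7],[0,0,0,0,0.7]]]'

```text
time: 20.15
tool_pos: [0.548, 0.1116, 0.3498]
ee_rot: [-3.141, -0.0, -0.466]
wrist_force: [0.8, -0.1, -0.6]
width: 0.0525
finger_force: 30.0
```

Run:
```python
from h import *
o=telemetry.get_obs(); p=o["tool_pos"]; print(p,o["ee_rot"]); print(delta(.5477-p[0],.1126-p[1],.326-p[2]))
```

```text
[0.54798457 0.11156867 0.34984003] [-3.14141442e+00 -2.06972513e-04 -4.65830534e-01]
[-0.01444835 -0.01578747  0.47680039]
```

Emit:
apply_moves --moves '[[[-0.014,-0.016,0.2,0,0.7],[-0.014,-0.016,0.35,0,0.7],[-0.014,-0.016,0.43,0,0.7],[-0.014,-0.016,0.47,0,0.7],[-0.014,-0.016,0.5,0,0.7],[-0.014,-0.016,0.52,0,0.7],[-0.014,-0.016,0.52,0,0.7]]]'

```text
time: 21.02
tool_pos: [0.5478, 0.1133, 0.3238]
ee_rot: [-3.141, -0.0, -0.465]
wrist_force: [-0.6, -0.2, -0.5]
width: 0.0524
finger_force: 30.0
```

Emit:
apply_moves --moves '[[[0,0,0.02,0,0.7],[0,0,0.03,0,0.7],[0,0,0.03,0,0.7]]]'

```text
time: 21.4
tool_pos: [0.5478, 0.1133, 0.3222]
ee_rot: [-3.142, 0.0, -0.465]
wrist_force: [0.1, 0.1, -1.6]
width: 0.0527
finger_force: 30.0
```

Emit:
apply_moves --moves '[[[0,0,0.01,0,0.7],[0,0,0.02,0,0.7],[0,0,0.03,0,0.7],[0,0,0.03,0,0.7]]]'

```text
time: 21.9
tool_pos: [0.5478, 0.1133, 0.3207]
ee_rot: [-3.142, 0.0, -0.465]
wrist_force: [0.9, 0.4, -1.3]
width: 0.0526
finger_force: 30.0
```

Emit:
apply_moves --moves '[[[0,0,0.01,0,0.7],[0,0,0.01,0,0.7]]]'

```text
time: 22.15
tool_pos: [0.5477, 0.1133, 0.3206]
ee_rot: [-3.141, -0.0, -0.465]
wrist_force: [-1.2, 0.2, 1.2]
width: 0.0523
finger_force: 30.0
```

Seated at the home height with light contact. Release, rise and check.

Emit:
apply_moves --moves '[[[0,0,0,0,0.4],[0,0,0,0,0.2],[0,0,0,0,0.1],[0,0,0,0,0.1],[0,0,-0.5,0,0.05],[0,0,-1.3,0,0],[0,0,-1.7,0,0],[0,0,-1.7,0,0],[0,0,-1.7,0,0]]]'

```text
time: 23.28
tool_pos: [0.5476, 0.1132, 0.4038]
ee_rot: [3.141, 0.002, -0.465]
wrist_force: [-0.2, 0.5, -0.7]
width: 0.094
finger_force: 0.0
```

Run:
```python
from h import *
w=snapshot("wrist"); o=telemetry.get_obs(); print(o["tool_pos"],o["time"])
print(circ(w,(.548,.1132),.027,.128,1,.004))
u,v=map(int,proj(w,np.array([.5492,.1127,.119]))); a=w["image"][v-60:v+60,u-60:u+60]
s=snapshot("side"); u,v=map(int,proj(s,np.array([.5492,.1127,.119]))); b=s["image"][v-25:v+25,u-25:u+25]
cv2.imwrite("pics/w7.png",np.hstack([cv2.resize(x,(400,400),interpolation=2) for x in(a,b)])[:,:,::-1])
```

```text
[0.54759219 0.11323406 0.4033645 ] 23.325
[0.54860074 0.11422242 0.02671713]
```

View pics/w7.png

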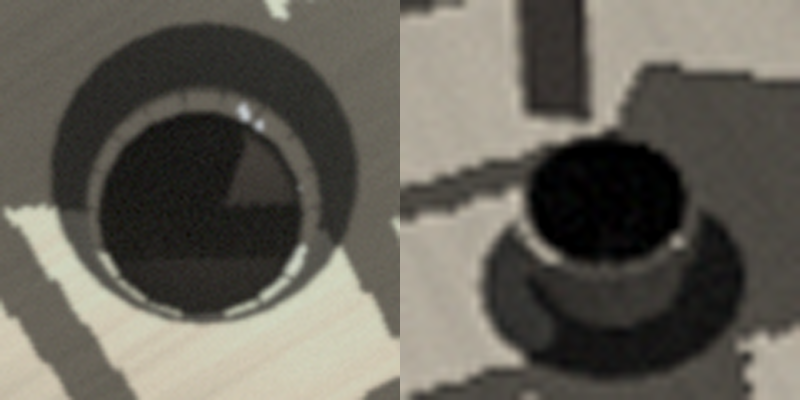

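The cap lies flat and centred on the crown (left: disc centre about (200,210), even rim all round). Handing in.

```bash
python3 -c "
from bench import ticket
print(ticket.close_job())"
```

```text
the job is handed in; nothing more can be done
None
```

The crown is home with the electrode in its notch, the cap lies flat and centred on it within about 1 mm by the camera, and the job was handed in at about 23 s; the result of the judging was not shown.

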